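# Stow the scraper under the tray's sprung keeper

## Robot

A 6-joint arm with a two-finger parallel gripper is mounted at the origin on the work surface. World frame = base frame: x ahead of the robot, y to its left, z up, the work surface at z = 0. Lengths are in m, angles in rad, forces in N, time in s.
With the tool pointing down it reaches from about 0.25 to 0.725 m from the base axis. Payload 4 kg.
Tool frame: the origin (TCP) lies on the centre line of the jaws, within the pads' length; the fingertips stand 22 mm ahead of it and the grasp point (between the pads) lies 3 mm ahead of it; z points along the fingers, y is the line along which they close (so a half turn about z gives the same grasp; the last joint's range is limited). The gripper opens to 85 mm and grips with 20 to 120 N. Pads are 22 mm wide; open, the fingers measure 114 mm over their backs; the gripper's body (76 mm by 85 mm) begins 54 mm behind the grasp point. The pads swing forward as they close: fully open they stand 13 mm farther back than shut.
Start: joints at [1.213, 0.241, 0.005, 1.335, 0, 1.571], TCP at [0.175, 0.468, 0.253] pointing down, gripper open.
Joint ranges: [-2.72, 2.72], [-1.05, 1.87], [-1.09, 1.28], [-1.99, 2.15], [-1.42, 1.44], [-3.14, 3.14]. Speed limits (rad/s): [2.79, 2.79, 3.14, 3.14, 3.14, 3.14].

## Interface

Orientations are given as a unit quaternion [x, y, z, w].
In Python, from workcell import bot gives the robot as it stands.
- The arm moves only by the shell command python3 -m inch 'ROWS'. ROWS is JSON, one flat list of numbers, 7 for each row, row after row: the shift along the world's x, y, z in mm, then the turn, a rotation vector about the world's x, y, z in rad, then the opening in per cent of the stroke, from 0 (shut) to 100 (fully open). A call has 1 to 8 rows; each row is the pose to reach, as a shift and turn from the pose commanded when the call began; what a row does not reach only later rows make up. A row lasts 1/12 s, in which the tool goes at most 41.7 mm and 7.16 degrees, less where a joint would pass 70% of its speed; a pose out of reach is approached as far as the arm can. A call with a gripper value outside its range is refused whole. The fingers move at their own pace and stop on an object; the grip force is fixed at half the most. Time passes only in rows, so rows that repeat a pose let the fingers close. It gives the time, the measured TCP pose, the force, the opening and the grip force at its end, in the units of the state.
- bot.get_obs(): the state, without advancing time (a new reading comes with each control period).
- bot.camera(name): name is "side" or "top"; returns the picture (480x640x3 uint8, blue, green, red); there is no depth.
- bot.camera_info(name): a dict with "intrinsics" (3x3 intrinsics, pixels), "camera_from_world" (4x4, takes a point from world to camera coordinates). Camera axes: x right, y down, z forward; pixel columns grow to the right and rows downward; lengths in m; the calibration is good to about 2 mm. A picture is of the moment at which its call begins. camera_info takes no time and is no camera call.
- bot.job_done(): hands the job in; it is judged then, once.
Trained networks look in the newest picture that a camera, given by its name, has taken for a name from the list of things; names that differ only in an ending like _2 or _b are one class to them, and where a whole thing is asked for, a point or a joint stands for the part that bears it (a point fixed in the world has none). Each returns a list of dicts, best first, with "confidence" (0 to 1); they miss things now and then, are a little off and sometimes report something else, mostly with a low value. They report only what shows in the picture. A call takes as long as a camera call. They do not tell look-alikes from the thing itself.
- bot.silhouettes(camera, target): "mask" (480x640 bool, what is visible of it) and "uv" ([column, row] in pixels, amid what is visible of it).
- bot.spot_point(camera, target): "uv" ([column, row] in pixels: a listed point, or the origin of a listed thing).
The state is a dict: "clock": time; "joint_pos": joint angles; "joint_vel": joint speeds; "tau": joint torques, N m; "eef_pos": TCP position; "tool_rot": TCP orientation; "ft_force": force on the tool from outside, world axes, zero at the start; "ft_torque": the same for the moment, N m; "grip_width": finger opening in m; "grasp_force": force on a finger pad.
Only numpy, scipy, OpenCV 4.12 (cv2) and the standard library are available. Lean on these libraries where they do the work, as an engineer would, in place of code of your own. Each camera call takes 0.05 s, during which the arm holds its last target. There are 200 camera calls.

## Task

Put the scraper away in the wide compartment of the blue utensil tray: blade tucked under the orange bridge and pushed back against the sprung red pad, handle end dropped down in front of the end stop, so that it lies flat on the tray floor, right side up, held between pad and stop. Leave the brush, bowls, mug and jar where they are.

Things in the scene. Friction and masses are not known exactly. Their poses are not given: they have to be found in the camera images.
- scraper: Scraper, 180 mm long: green hard blade 75 long, 56 wide, 8 thick; wooden handle 24 wide, 20 high, from x=-25 to +90 mm. Both share one flat underside. Origin: centre of the underside, mid-length; x points to the handle end (+90 mm), blade edge at -90 mm; z out of the top. About 110 g. It starts on the sloping rest, handle end raised, 35 degrees from level.
- blade_edge (a point): Middle of the blade's front edge on the underside of the scraper (scraper x=-90 mm).
- rest: Fixed steel utensil rest on a wooden foot 140 x 70 mm, sloping 35 degrees up toward its +x. Origin on the bench under the middle of the lying scraper. A 70 mm wide plate with low rims carries the blade; behind the blade only a rib and post 12 mm wide support the handle, so fingers can pass on both sides of the handle from scraper x=-5 mm on.
- tray: Fixed blue utensil tray, 226 (x) x 200 (y) mm; origin: centre of its underside, on the bench. Floor 6 mm thick, rails 16 mm high. The wide compartment runs along x at y=+40 mm: bridge and sprung pad at its -x end, stop at its +x end. Beside its handle part the floor is clear from y=-14 to +95 mm. The narrow compartment at y=-55 mm holds the brush.
- bridge (a point): Middle of the inner lower edge of the orange bridge over the blade end of the wide compartment, axes as the tray's; 24 mm above the tray floor. The bridge reaches 46 mm from here toward the tray's -x, is 74 mm wide and 6 mm thick. Blade guides 62 mm apart, 10 mm above the floor, reach 38 mm from here toward +x.
- pad_out (a point): Where the face of the red pad stands, on the floor, when nothing presses it: 14 mm inside the bridge's edge. The pad is 18 mm high and gives back 12 mm toward the tray's -x on a spring (3 N to start, 7 N fully pressed, then it is solid). A fixed mark: it does not move with the pad.
- stop (a point): Foot of the end stop's face at the +x end of the wide compartment, on the tray floor; the stop is 20 mm high, 74 mm wide. It is 172 mm from the pad's face with the pad out and 184 mm with the pad fully pressed, so the 180 mm scraper keeps the pad pressed 8 mm.
- seat (a point): Where the scraper's origin belongs when stowed: on the tray floor, tray (10, 40, 6) mm, axes as the tray's; the scraper's x then points along the tray's x.
- brush: Black and wood brush, 125 mm long, 26 wide, 16 high, loose in the tray's narrow compartment; origin under its middle. To be left alone.
- bowls: Stack of four coloured plastic lunch bowls, 132 mm across, 176 mm high; origin under its centre. To be left alone.
- mug: Stainless steel mug, 80 mm across, 90 mm high, handle at its +y; origin under its centre. To be left alone.
- jar: Glass jar with red twist cap, 84 mm across, 130 mm high; origin under its centre. To be left alone.
Not all that is in view belongs to the job. Of the things like the scraper, leave any that is black; of the rest the smaller one is meant.

How it is judged:
By the outcome, as a careful person would: the job done as asked, in the order asked, and still so for the second after the job is handed in, with the robot touching nothing.
It also fails if it takes over 51 s, if anything falls off the work surface, if the arm or the gripper's body presses on something with over 40 N, if the wrist force passes 120 N, or if a joint passes its speed limit or range.

## Working session

There is one attempt and no reset: what is moved stays moved. The work goes in short steps, Python scripts to look and compute and a shell command to move; the robot and the scene stay as the last step left them, time stands still between calls to the robot, and variables do not carry over. Pictures are saved under pics/ and viewed, at most 10 in all, crops included, and the job is handed in when it is done.

```bash
mkdir -p pics; ls
python3 - <<'E'
from workcell import bot
import cv2,numpy as np
o=bot.get_obs();print(o['clock'],o['eef_pos'],o['tool_rot'])
for c in('top','side'):
    im=bot.camera(c);cv2.imwrite(f'pics/{c}0.png',im)
    i=bot.camera_info(c);print(c,np.round(i['intrinsics'],1).tolist(),np.round(i['camera_from_world'],3).tolist())
    for t in('scraper','tray','rest','brush'):
        print(t,[(np.round(d['uv']).tolist(),round(d['confidence'],2),int(d['mask'].sum())) for d in bot.silhouettes(c,t)])
    for t in('scraper','blade_edge','rest','bridge','pad_out','stop','seat','tray'):
        print(t,[(np.round(d['uv'],1).tolist(),round(d['confidence'],2)) for d in bot.spot_point(c,t)])
print(bot.get_obs()['clock'])
E
```

```text
pics
0.0 [0.17490542 0.46779455 0.25238302] [ 1.77960369e-01  9.84037078e-01 -1.04807002e-03 -1.96686445e-04]
top [[453.4, 0.0, 322.0], [0.0, 453.4, 233.4], [0.0, 0.0, 1.0]] [[0.009, -1.0, -0.006, 0.024], [-0.99, -0.008, -0.139, 0.582], [0.139, 0.007, -0.99, 1.06], [0.0, 0.0, 0.0, 1.0]]
scraper [([215.0, 329.0], 0.77, 2145), ([398.0, 264.0], 0.64, 7024), ([264.0, 239.0], 0.58, 1093)]
tray [([394.0, 264.0], 0.73, 6975)]
rest [([270.0, 233.0], 0.8, 750), ([395.0, 266.0], 0.29, 7055)]
brush [([421.0, 266.0], 0.72, 565)]
scraper [([260.3, 231.5], 0.9), ([268.3, 235.6], 0.73), ([224.2, 343.4], 0.64), ([256.4, 153.9], 0.63)]
blade_edge [([274.8, 262.7], 0.82), ([280.4, 133.5], 0.8), ([195.4, 295.4], 0.58)]
rest [([267.1, 235.1], 0.58), ([263.4, 233.5], 0.2)]
bridge [([377.5, 276.9], 0.88)]
pad_out [([373.9, 284.6], 0.78)]
stop []
seat [([381.9, 255.5], 0.84)]
tray [([395.3, 262.1], 0.98), ([369.9, 285.2], 0.23)]
side [[473.6, 0.0, 322.5], [0.0, 473.6, 243.3], [0.0, 0.0, 1.0]] [[0.919, -0.395, -0.013, -0.493], [-0.305, -0.688, -0.659, 0.239], [0.252, 0.609, -0.752, 1.154], [0.0, 0.0, 0.0, 1.0]]
scraper [([222.0, 225.0], 0.85, 1144), ([376.0, 197.0], 0.82, 615), ([311.0, 211.0], 0.61, 854)]
tray [([339.0, 318.0], 0.64, 6149)]
rest [([316.0, 230.0], 0.93, 718)]
brush [([346.0, 338.0], 0.83, 578)]
scraper [([371.8, 197.3], 0.91), ([224.3, 228.3], 0.75), ([316.1, 204.9], 0.66)]
blade_edge [([294.6, 232.0], 0.75), ([401.1, 204.9], 0.64), ([244.8, 202.4], 0.63)]
rest [([315.2, 228.6], 0.63)]
bridge [([319.4, 301.4], 0.87)]
pad_out [([311.3, 307.3], 0.9), ([376.2, 302.1], 0.61), ([296.5, 232.4], 0.57)]
stop [([376.8, 303.6], 0.81), ([342.6, 306.3], 0.7)]
seat [([341.0, 304.6], 0.9)]
tray [([339.7, 316.4], 0.88)]
1.3
```

View pics/top0.png

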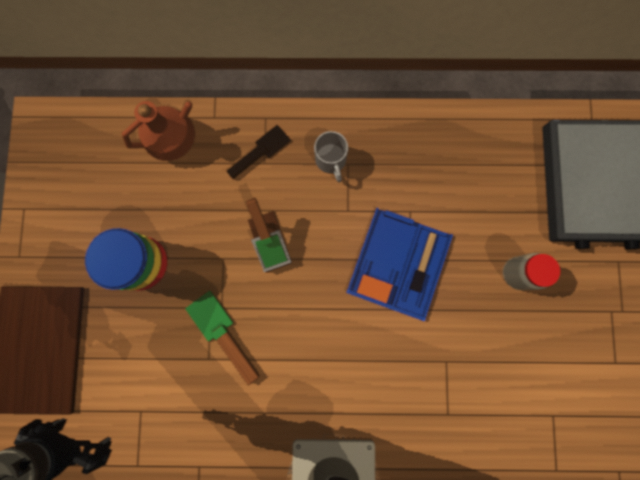

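View pics/side0.png

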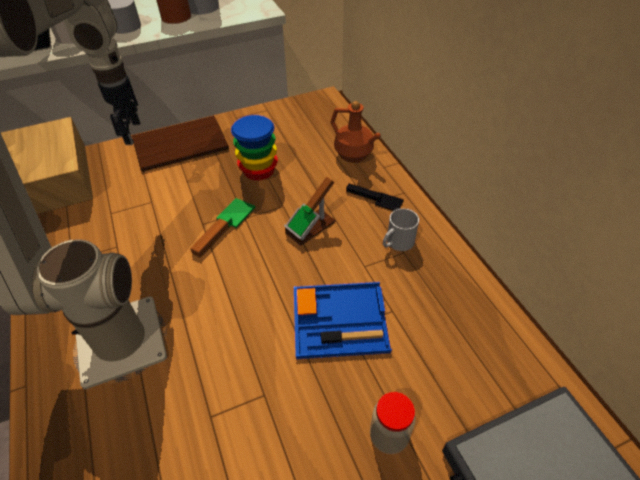

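Run:
```python
import cv2,numpy as np
a=cv2.imread('pics/top0.png')[190:320,200:460];b=cv2.imread('pics/side0.png')[170:300,200:460]
cv2.imwrite('pics/crop.png',np.vstack([cv2.resize(x,(600,300),interpolation=cv2.INTER_CUBIC) for x in(a,b)]))
```

```text
(no output)
```

View pics/crop.png

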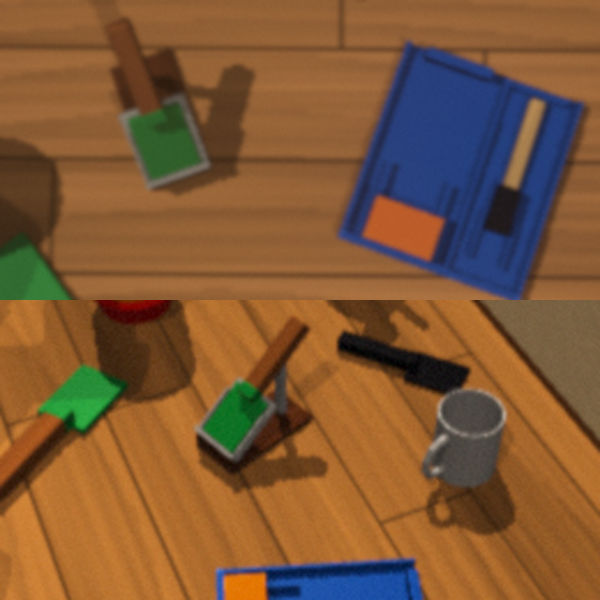

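Candidates in the top picture are:
- large green scraper lying on the bench (215,329)
- black look-alike (260,153)
- small green one on the sloping rest (268,240)

The crop confirms the one on the rest is the target. The tray has its orange bridge at (376,289) and the stop at the far end, around (397,213). Next I'll fit the poses.

```bash
cat > h.py <<'E'
import numpy as np,cv2,json
from scipy.optimize import minimize
from scipy.spatial.transform import Rotation as R
from workcell import bot
C={c:bot.camera_info(c) for c in('top','side')}
def proj(c,P):
    T=np.array(C[c]['camera_from_world']);q=(np.atleast_2d(P)@T[:3,:3].T+T[:3,3])@np.array(C[c]['intrinsics']).T
    return q[:,:2]/q[:,2:]
def box(x0,x1,y0,y1,z0,z1): return np.array([[x,y,z] for x in(x0,x1) for y in(y0,y1) for z in(z0,z1)])/1000.
S=4
def ras(c,boxes,Rm,t):
    m=np.zeros((480*S,640*S),np.uint8)
    for b in boxes:
        h=cv2.convexHull(((proj(c,b@Rm.T+t)+.5)*S*16-8).astype(np.int32))
        cv2.fillConvexPoly(m,h,255,shift=4)
    return cv2.resize(m,(640,480),interpolation=cv2.INTER_AREA)/255.
def rot(yaw,pitch=0): return (R.from_euler('z',yaw)*R.from_euler('y',-pitch)).as_matrix()
def ray(c,uv):
    T=np.array(C[c]['camera_from_world']);d=np.linalg.inv(C[c]['intrinsics'])@[uv[0],uv[1],1]
    return -T[:3,:3].T@T[:3,3],T[:3,:3].T@d
def tri(a,b):
    A=[];B=[]
    for c,uv in(('top',a),('side',b)):
        o,d=ray(c,uv);d/=np.linalg.norm(d);M=np.eye(3)-np.outer(d,d);A.append(M);B.append(M@o)
    return np.linalg.lstsq(np.vstack(A),np.hstack(B),rcond=None)[0]
E
cat > fit.py <<'E'
from h import *
im={c:cv2.imread(f'pics/{c}0.png') for c in C}
hsv={c:cv2.cvtColor(im[c],cv2.COLOR_BGR2HSV) for c in C}
def near(m,uv,r):
    k=np.zeros(m.shape,np.uint8);cv2.circle(k,uv,r,1,-1);return (m>0)&(k>0)
gr={c:near(cv2.inRange(hsv[c],(45,90,40),(80,255,255)),p,32) for c,p in(('top',(270,249)),('side',(305,220)))}
ora={c:near(cv2.inRange(hsv[c],(5,215,150),(16,255,255)),p,24) for c,p in(('top',(376,289)),('side',(307,302)))}
tr={}
for c,p in(('top',(400,265)),('side',(340,320))):
    b=near(cv2.inRange(hsv[c],(105,120,40),(130,255,255)),p,75)|ora[c]
    k=np.zeros(b.shape,np.uint8);pts=np.argwhere(cv2.morphologyEx(b.astype(np.uint8),cv2.MORPH_OPEN,np.ones((3,3))))[:,::-1].astype(np.int32)
    cv2.fillConvexPoly(k,cv2.convexHull(pts),1);tr[c]=k>0
print([(c,gr[c].sum(),ora[c].sum(),tr[c].sum()) for c in C])
for a,b,n in(((260.3,231.5),(316.1,204.9),'scr'),((274.8,262.7),(294.6,232),'edge'),((377.5,276.9),(319.4,301.4),'bridge'),((381.9,255.5),(341,304.6),'seat'),((395.3,262.1),(339.7,316.4),'tray'),((267.1,235.1),(315.2,228.6),'rest')):
    print(n,np.round(tri(a,b)*1000))
def cost(masks,boxes,cams,f):
    def g(p):
        Rm,t=f(p);s=0
        for c in cams:
            r=ras(c,boxes,Rm,t);s+=np.abs(r-masks[c]).sum()/masks[c].sum()
        return s
    return g
def opt(g,x0,st):
    x=np.array(x0,float)
    for _ in range(3):
        sx=np.vstack([x]+[x+np.eye(len(x))[i]*st[i] for i in range(len(x))])
        r=minimize(g,x,method='Nelder-Mead',options=dict(initial_simplex=sx,xatol=1e-5,fatol=1e-5));x=r.x;st=-.6*np.array(st)
    return np.round(x,4),round(r.fun,3)
ft=lambda p:(rot(p[2]),np.array([p[0],p[1],0]))
t0=tri((395.3,262.1),(339.7,316.4))
T=[box(-113,113,-100,100,0,22)]
for H in(16,22):
  T=[box(-113,113,-100,100,0,H)]
  for cams in(['top','side'],['top'],['side']): print('tray',H,cams,opt(cost(tr,T,cams,ft),[t0[0],t0[1],-.33],[.01,.01,.1]))
B=[box(-104,-58,3,77,30,36)]
print('bridge',opt(cost(ora,B,['top'],ft),[t0[0],t0[1],-.33],[.01,.01,.1]),opt(cost(ora,B,['top','side'],ft),[t0[0],t0[1],-.33],[.01,.01,.1]))
fs=lambda p:(rot(p[3],np.radians(35)),p[:3])
s0=tri((260.3,231.5),(316.1,204.9))
G=[box(-90,-15,-28,28,4,8)]
for cams in(['top','side'],): print('blade',opt(cost(gr,G,cams,fs),[*s0,.3],[.01,.01,.01,.15]))
E
python3 fit.py
```

```text
[('top', np.int64(630), np.int64(0), np.int64(7325)), ('side', np.int64(466), np.int64(409), np.int64(6521))]
scr [586. 172.  76.]
edge [512. 144.  25.]
bridge [ 480. -107.   30.]
seat [ 534. -121.    3.]
tray [ 517. -153.    5.]
rest [585. 170. -19.]
tray 16 ['top', 'side'] (array([ 0.5142, -0.1614, -0.3475]), np.float64(0.074))
tray 16 ['top'] (array([ 0.5149, -0.1637, -0.3448]), np.float64(0.032))
tray 16 ['side'] (array([ 0.5147, -0.1589, -0.3492]), np.float64(0.026))
tray 22 ['top', 'side'] (array([ 0.5139, -0.1613, -0.3432]), np.float64(0.097))
tray 22 ['top'] (array([ 0.5147, -0.1622, -0.3406]), np.float64(0.045))
tray 22 ['side'] (array([ 0.5145, -0.159 , -0.3502]), np.float64(0.048))
bridge (array([ 0.5171, -0.1535, -0.33  ]), np.float64(inf)) (array([ 0.5171, -0.1535, -0.33  ]), np.float64(inf))
blade (array([0.5813, 0.1647, 0.0831, 0.3244]), np.float64(0.185))fit.py:20: RuntimeWarning: divide by zero encountered in scalar divide
  r=ras(c,boxes,Rm,t);s+=np.abs(r-masks[c]).sum()/masks[c].sum()
  np.max(np.abs(fsim[0] - fsim[1:])) <= fatol):
```

```bash
python3 - <<'E' 2>&1 | grep -v Warn
import re
s=open('fit.py').read();s=s[:s.index("t0=tri")]
exec(s)
m={}
for c,p in(('top',(264,239)),('side',(311,211))):
    bot.camera(c)
    L=bot.silhouettes(c,'scraper');m[c]=min(L,key=lambda d:np.hypot(*(np.array(d['uv'])-p)))
    print(c,m[c]['uv'],m[c]['mask'].sum());m[c]=m[c]['mask']
np.savez('m.npz',**m)
fs=lambda p:(rot(p[3],np.radians(35)),p[:3])
W=[box(-90,-15,-28,28,0,8),box(-25,90,-12,12,0,20)]
for cams in(['top','side'],):
    x,f=opt(cost(m,W,cams,fs),[.584,.168,.08,.33],[.01,.01,.01,.1]);print(cams,x,f)
for c in C:
    v=im[c].copy();r=ras(c,W,*fs(x));g=cv2.findContours((r>.5).astype(np.uint8),0,1)[0];
    p=(264,239) if c=='top' else (311,211)
    big=cv2.resize(v[p[1]-50:p[1]+50,p[0]-65:p[0]+65],None,fx=6,fy=6,interpolation=cv2.INTER_CUBIC)
    for k,col in(((r>.5),(255,255,255)),(m[c],(255,0,255))):
        kb=cv2.resize(k.astype(np.uint8)[p[1]-50:p[1]+50,p[0]-65:p[0]+65],None,fx=6,fy=6,interpolation=cv2.INTER_NEAREST)
        cv2.drawContours(big,cv2.findContours(kb,0,1)[0],-1,col,1)
    cv2.imwrite(f'pics/o_{c}.png',cv2.resize(big,(520,400)))
a=np.hstack([cv2.imread(f'pics/o_{c}.png')for c in C]);cv2.imwrite('pics/o.png',cv2.resize(a,(800,308)))
o=cv2.inRange(hsv['top'],(3,150,120),(20,255,255));o=near(o,(376,289),19)
print('orange centroid',np.argwhere(o).mean(0)[::-1],o.sum(), 'side',np.argwhere(ora['side']).mean(0)[::-1])
for t in([.5149,-.1637,0],[.5145,-.161,0],[.5147,-.159,0]):
    print([proj(c,rot(-.346)@[-.081,.04,.036]+t).round(1) for c in C])
E
```

```text
[('top', np.int64(630), np.int64(0), np.int64(7325)), ('side', np.int64(466), np.int64(409), np.int64(6521))]
scr [586. 172.  76.]
edge [512. 144.  25.]
bridge [ 480. -107.   30.]
seat [ 534. -121.    3.]
tray [ 517. -153.    5.]
rest [585. 170. -19.]
top [268.8, 240.6] 1165
side [311.8, 208.3] 870
['top', 'side'] [0.5786 0.1636 0.0832 0.3478] 0.161
orange centroid [374.05245902 289.73934426] 610 side [306.34229829 300.96577017]
[array([[374.8, 287.8]]), array([[306.9, 301.5]])]
[array([[373.6, 288. ]]), array([[306.4, 300.7]])]
[array([[372.8, 287.9]]), array([[306.1, 300.1]])]
```

View pics/o.png

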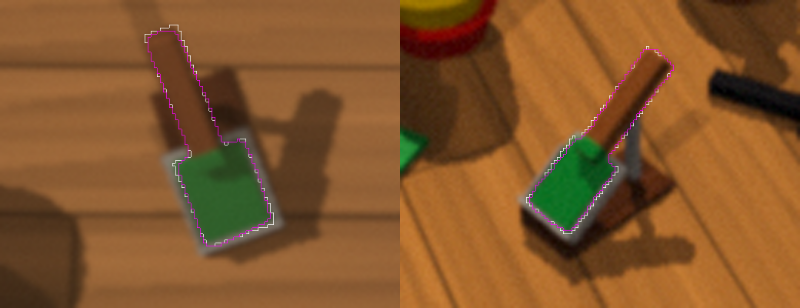

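White is the fitted outline and magenta the network mask. They agree within about a pixel in both views (the picture shows handle top, blade bottom).

```bash
cat >> h.py <<'E'
SC=np.array([.5786,.1636,.083]);SY=.348
TR=np.array([.5145,-.161,0.]);TY=-.346
def toolR(Rs):
    return np.column_stack([-Rs[:,0],Rs[:,1],-Rs[:,2]]) # tool y = scraper y, tool z = -scraper z
def go(pos,Rt):
    o=bot.get_obs();R0=R.from_quat(o['tool_rot']).as_matrix()
    best=min(([(R.from_matrix(Q@R0.T)).as_rotvec() for Q in(Rt,Rt@np.diag([-1,-1,1]))]),key=np.linalg.norm)
    print('clock',round(o['clock'],2),'at',(o['eef_pos']*1000).round(1) if hasattr(o['eef_pos'],'round') else o['eef_pos'],'shift',((pos-np.array(o['eef_pos']))*1000).round(1),'turn',best.round(4),'deg',round(np.degrees(np.linalg.norm(best)),1),'F',np.round(o['ft_force'],1))
E
python3 - <<'E'
from h import *
Rs=rot(SY,np.radians(35))
for zz in(100,22): go(SC+Rs@np.array([.030,0,zz/1000]),toolR(Rs))
print(Rs[:,2])
E
```

```text
clock 1.5 at [175.1 468.3 253.3] shift [ 372.7 -315.9  -71.2] turn [-0.0031 -0.6234  0.6834] deg 53.0 F [-0.7 -0.2  0.4]
clock 1.5 at [175.1 468.3 253.3] shift [ 414.7 -300.7 -135.1] turn [-0.0031 -0.6234  0.6834] deg 53.0 F [-0.7 -0.2  0.4]
[-0.53919433 -0.19560011  0.81915204]
```

```bash
python3 -m inch '[373,-316,-50,-0.003,-0.623,0.683,70, 373,-316,-50,-0.003,-0.623,0.683,70, 373,-316,-50,-0.003,-0.623,0.683,70, 373,-316,-50,-0.003,-0.623,0.683,70, 373,-316,-50,-0.003,-0.623,0.683,70, 373,-316,-50,-0.003,-0.623,0.683,70, 373,-316,-50,-0.003,-0.623,0.683,70, 373,-316,-50,-0.003,-0.623,0.683,70]'
python3 - <<'E'
from h import *
Rs=rot(SY,np.radians(35))
go(SC+Rs@np.array([.030,0,.1]),toolR(Rs))
E
```

```text
clock: 2.17
eef_pos: [0.4204, 0.26, 0.2204]
tool_rot: [-0.168, 0.938, 0.052, 0.298]
ft_force: [0.1, 1.1, -0.2]
grip_width: 0.06
grasp_force: 0.0
clock 2.17 at [420.4 260.  220.4] shift [ 127.4 -107.6  -38.3] turn [ 0.0002  0.0042 -0.0055] deg 0.4 F [ 0.1  1.1 -0.2]
```

```bash
python3 -m inch '[120,-102,-37,0,0,0,70, 120,-102,-37,0,0,0,70, 120,-102,-37,0,0,0,70, 120,-102,-37,0,0,0,70, 120,-102,-37,0,0,0,70, 120,-102,-37,0,0,0,70]'
python3 - <<'E'
from h import *
Rs=rot(SY,np.radians(35))
go(SC+Rs@np.array([.030,0,.1]),toolR(Rs))
v=[]
for c,p in(('top',(262,225)),('side',(316,195))):
    im=bot.camera(c)
    o=bot.get_obs();Rm=R.from_quat(o['tool_rot']).as_matrix();e=np.array(o['eef_pos'])
    big=cv2.resize(im[p[1]-50:p[1]+50,p[0]-65:p[0]+65],None,fx=4,fy=4,interpolation=cv2.INTER_CUBIC)
    for k in(.022,.1): 
        q=proj(c,e+Rm[:,2]*k)[0];cv2.circle(big,tuple(((q-[p[0]-65,p[1]-50]+.5)*4).astype(int)),3,(255,0,255),-1)
    v.append(big)
cv2.imwrite('pics/pre.png',cv2.resize(np.hstack(v),(800,308)))
E
```

```text
clock: 2.67
eef_pos: [0.5414, 0.1569, 0.1822]
tool_rot: [-0.163, 0.94, 0.051, 0.295]
ft_force: [-0.2, 0.2, -0.9]
grip_width: 0.0596
grasp_force: 0.0
clock 2.67 at [541.4 156.9 182.2] shift [ 6.3 -4.5 -0.1] turn [ 0.0002 -0.0022  0.0047] deg 0.3 F [-0.2  0.2 -0.9]
```

View pics/pre.png

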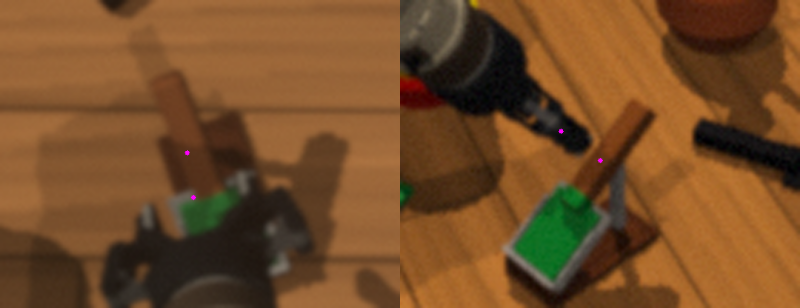

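The gripper is above the handle and its axis hits the handle (left dots about (188,153)). I'll go down along the tool axis.

```bash
python3 -m inch '[6,-5,0,0,-0.002,0.005,70, 17,-1,-16,0,-0.002,0.005,70, 28,3,-32,0,-0.002,0.005,70, 38,7,-48,0,-0.002,0.005,70, 48,11,-64,0,-0.002,0.005,70, 48,11,-64,0,-0.002,0.005,70, 48,11,-64,0,-0.002,0.005,70]'
python3 - <<'E'
from h import *
Rs=rot(SY,np.radians(35))
go(SC+Rs@np.array([.030,0,.022]),toolR(Rs))
v=[]
for c,p in(('top',(262,225)),('side',(316,195))):
    im=bot.camera(c)
    v.append(cv2.resize(im[p[1]-50:p[1]+50,p[0]-65:p[0]+65],None,fx=4,fy=4,interpolation=cv2.INTER_CUBIC))
cv2.imwrite('pics/g.png',cv2.resize(np.hstack(v),(800,308)))
E
```

```text
clock: 3.35
eef_pos: [0.5876, 0.1711, 0.1184]
tool_rot: [-0.168, 0.939, 0.053, 0.296]
ft_force: [-0.8, -0.3, -1.2]
grip_width: 0.0598
grasp_force: 0.0
clock 3.35 at [587.6 171.1 118.4] shift [ 2.3 -3.4 -0.1] turn [ 0.0006 -0.0003 -0.007 ] deg 0.4 F [-0.8 -0.3 -1.2]
```

View pics/g.png

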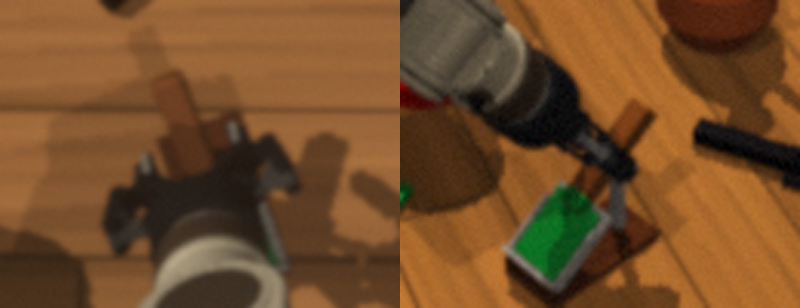

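The pads straddle the handle at about (147,165) and (235,132), centred on it. Closing.

```bash
python3 -m inch '[1,-2,0,0,0,-0.005,10, 1,-2,0,0,0,-0.005,10, 1,-2,0,0,0,-0.005,10, 1,-2,0,0,0,-0.005,10, 1,-2,0,0,0,-0.005,10, 1,-2,0,0,0,-0.005,10]'
```

```text
clock: 3.95
eef_pos: [0.5897, 0.1681, 0.1207]
tool_rot: [-0.165, 0.939, 0.052, 0.298]
ft_force: [-4.7, -0.6, 5.9]
grip_width: 0.0224
grasp_force: 58.7
```

```bash
python3 -m inch '[-8,-3,13,0,0,0,10, -16,-6,26,0,0,0,10, -16,-6,50,0,0,0,10, -16,-6,75,0,0,0,10, -16,-6,75,0,0,0,10]'
cat >> h.py <<'E'
GX,GZ=.030,.022   # TCP in scraper frame
def stow(edge_x,edge_z,pitch,lat=0.,tilt=0):
    "TCP target with blade edge at tray (edge_x,40+lat,6+edge_z) mm"
    Rs=rot(TY,np.radians(pitch));e=TR+rot(TY)@(np.array([edge_x,40+lat,6+edge_z])/1000)
    return e+Rs@np.array([.09+GX,0,GZ]),toolR(Rs)
E
python3 - <<'E'
from h import *
go(*stow(-40,80,16))
v=[]
for c,p in(('top',(262,225)),('side',(316,185))):
    im=bot.camera(c)
    v.append(cv2.resize(im[p[1]-60:p[1]+60,p[0]-78:p[0]+78],None,fx=4,fy=4,interpolation=cv2.INTER_CUBIC))
cv2.imwrite('pics/l.png',cv2.resize(np.hstack(v),(800,308)))
E
```

```text
clock: 4.37
eef_pos: [0.5768, 0.1627, 0.2012]
tool_rot: [-0.165, 0.937, 0.052, 0.302]
ft_force: [1.3, 0.3, 0.8]
grip_width: 0.0221
grasp_force: 59.3
clock 4.37 at [576.8 162.7 201.2] shift [  16.5 -309.6  -61. ] turn [ 0.0014  0.3513 -0.6868] deg 44.2 F [1.3 0.3 0.8]
```

View pics/l.png

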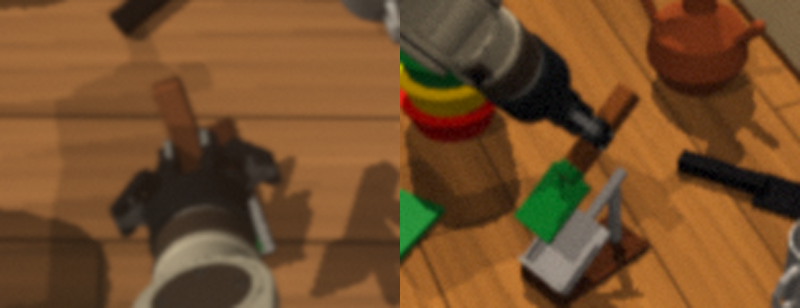

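The scraper is lifted clear and held (side view: blade at (555,200), empty rest below it). Moving over the tray.

```bash
python3 -m inch '[16,-310,-20,0.001,0.351,-0.687,10, 16,-310,-20,0.001,0.351,-0.687,10, 16,-310,-20,0.001,0.351,-0.687,10, 16,-310,-20,0.001,0.351,-0.687,10, 16,-310,-20,0.001,0.351,-0.687,10, 16,-310,-20,0.001,0.351,-0.687,10, 16,-310,-20,0.001,0.351,-0.687,10, 16,-310,-20,0.001,0.351,-0.687,10]'
cat > look.py <<'E'
from h import *
import sys
# blade pose: fit green pixels near the expected place
def blade(save=None):
    o=bot.get_obs();Rm=R.from_quat(o['tool_rot']).as_matrix();e=np.array(o['eef_pos'])
    Rs=np.column_stack([-Rm[:,0],Rm[:,1],-Rm[:,2]]);
    if Rs[0,0]<0: Rs=Rs@np.diag([-1,-1,1])
    y0=np.arctan2(Rs[1,0],Rs[0,0]);p0=np.arcsin(Rs[2,0]);s0=e-Rs@np.array([GX,0,GZ])
    print('clock',round(o['clock'],2),'tool yaw',round(y0-TY,4),'pitch',round(np.degrees(p0),2),'F',np.round(o['ft_force'],1))
    ef=rot(TY).T@(s0+Rs@[-.09,0,0]-TR)*1000;print('edge expected in tray',ef.round(1))
    im={};v=[]
    for c in C:
        im[c]=bot.camera(c)
        q=proj(c,s0)[0].astype(int);q=np.clip(q,[100,75],[540,405])
        v.append(cv2.resize(im[c][q[1]-50:q[1]+50,q[0]-65:q[0]+65],(520,400),interpolation=cv2.INTER_CUBIC))
        pr=proj(c,np.array([s0+Rs@[a/1000,b/1000,.008] for a,b in((-90,0),(-90,28),(-90,-28),(-25,28),(-25,-28))]))
        print(c,'exp edge,corners',pr.round(1).tolist())
        m=cv2.inRange(cv2.cvtColor(im[c],cv2.COLOR_BGR2HSV),(45,90,40),(80,255,255));k=np.zeros_like(m);cv2.circle(k,tuple(pr.mean(0).astype(int)),40,255,-1);m&=k
        if m.sum(): 
            bx=cv2.boxPoints(cv2.minAreaRect(np.argwhere(m)[:,::-1].astype(np.int32)));print('   green',int((m>0).sum()),bx.round(1).tolist())
    cv2.imwrite(save,cv2.resize(np.hstack(v),(800,308)))
blade(sys.argv[1])
E
python3 look.py pics/t1.png; python3 -c "
from h import *
go(*stow(-40,80,16));go(*stow(-40,5,16))"
```

```text
clock: 5.13
eef_pos: [0.5895, -0.152, 0.1721]
tool_rot: [0.173, 0.976, -0.024, 0.13]
ft_force: [0.8, 0.5, -1.7]
grip_width: 0.022
grasp_force: 59.4
clock 5.13 tool yaw -0.0042 pitch 15.23 F [ 0.8  0.5 -1.7]
edge expected in tray [-42.5  34.3 119.3]
top exp edge,corners [[386.0, 272.5], [374.0, 268.0], [397.9, 277.0], [384.5, 240.7], [408.7, 249.6]]
   green 416 [[373.8999938964844, 270.5], [379.70001220703125, 235.60000610351562], [396.3999938964844, 238.39999389648438], [390.6000061035156, 273.29998779296875]]
side exp edge,corners [[320.5, 279.8], [319.8, 270.4], [321.1, 289.5], [346.2, 264.5], [348.4, 283.7]]
   green 625 [[319.0, 272.0], [352.1000061035156, 266.5], [355.3999938964844, 286.1000061035156], [322.29998779296875, 291.6000061035156]]
clock 5.23 at [ 588.4 -151.5  171.5] shift [  4.9   4.6 -31.3] turn [-0.0045 -0.0138  0.0059] deg 0.9 F [-1.1  0.6 -1.2]
clock 5.23 at [ 588.4 -151.5  171.5] shift [   4.9    4.6 -106.3] turn [-0.0045 -0.0138  0.0059] deg 0.9 F [-1.1  0.6 -1.2]
```

View pics/t1.png

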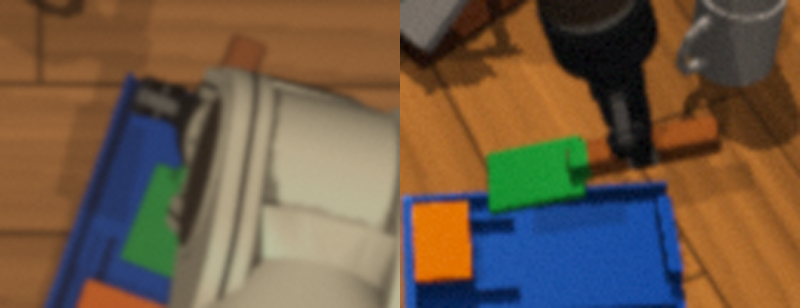

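```bash
python3 -m inch '[5,5,-40,-0.004,-0.014,0.006,10, 5,5,-70,-0.004,-0.014,0.006,10, 5,5,-81,-0.004,-0.014,0.006,10, 5,5,-81,-0.004,-0.014,0.006,10, 5,5,-81,-0.004,-0.014,0.006,10]'
python3 look.py pics/t2.png; python3 -c "
from h import *
go(*stow(-40,30,16))"
```

```text
clock: 5.65
eef_pos: [0.5932, -0.1419, 0.0914]
tool_rot: [0.167, 0.976, -0.023, 0.137]
ft_force: [0.6, 0.6, -0.4]
grip_width: 0.0227
grasp_force: 59.3
clock 5.65 tool yaw 0.0062 pitch 15.98 F [ 0.6  0.6 -0.4]
edge expected in tray [-41.8  44.   37.2]
top exp edge,corners [[377.6, 272.7], [366.5, 268.7], [388.7, 276.7], [375.9, 243.4], [398.3, 251.4]]
   green 263 [[367.1000061035156, 269.70001220703125], [372.0, 238.89999389648438], [383.5, 240.6999969482422], [378.6000061035156, 271.6000061035156]]
side exp edge,corners [[321.0, 296.5], [320.3, 287.4], [321.7, 305.9], [345.1, 281.6], [347.3, 300.2]]
   green 573 [[319.6000061035156, 288.1000061035156], [350.79998779296875, 281.79998779296875], [354.6000061035156, 300.8999938964844], [323.3999938964844, 307.1000061035156]]
clock 5.75 at [ 595.5 -142.6   94.3] shift [-2.2 -4.3 -4. ] turn [ 0.      0.006  -0.0064] deg 0.5 F [-0.3  0.3 -0.9]
```

View pics/t2.png

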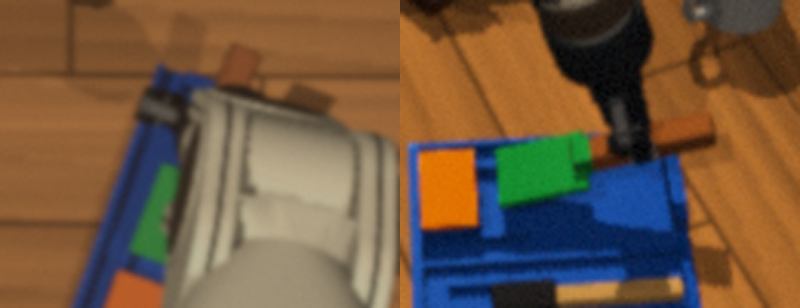

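The blade hovers tilted just inside the bridge, about 3–4 mm too far toward tray +y (left in the top view, high in the side view). I'll correct that and lower it.

```bash
python3 -m inch '[-1,-3,-6,0,0,-0.003,10, -1,-3,-16,0,0,-0.003,10, -1,-3,-16,0,0,-0.003,10, -1,-3,-16,0,0,-0.003,10]'
sed -i 's/TR=np.array.*/TR=np.array([.5145,-.162,0.]);TY=-.346/' h.py
python3 look.py pics/t3.png
python3 - <<'E'
from h import *
for _ in range(6): bot.camera('top');go(*stow(-40,5,16))
im=bot.camera('side');print(bot.get_obs()['clock'])
g=im[262:352,280:400];cv2.imwrite('pics/t3s.png',cv2.resize(g,(800,600),interpolation=cv2.INTER_CUBIC))
E
```

```text
clock: 6.08
eef_pos: [0.5928, -0.1458, 0.0764]
tool_rot: [0.169, 0.976, -0.023, 0.138]
ft_force: [-0.2, 0.3, 0.3]
grip_width: 0.0224
grasp_force: 59.4
clock 6.08 tool yaw 0.002 pitch 16.11 F [-0.2  0.3  0.3]
edge expected in tray [-41.   41.6  21.9]
top exp edge,corners [[378.4, 273.1], [367.4, 269.1], [389.3, 277.1], [376.8, 244.2], [398.9, 252.2]]
   green 261 [[367.5, 268.5], [377.0, 240.0], [388.1000061035156, 243.6999969482422], [378.6000061035156, 272.20001220703125]]
side exp edge,corners [[321.6, 301.1], [320.9, 291.9], [322.3, 310.5], [345.5, 286.3], [347.7, 304.9]]
   green 575 [[319.70001220703125, 292.70001220703125], [350.5, 286.5], [354.29998779296875, 305.70001220703125], [323.6000061035156, 311.8999938964844]]
clock 6.23 at [ 593.8 -146.    77.4] shift [ -0.5  -1.8 -12.2] turn [-0.0002  0.0045 -0.0026] deg 0.3 F [ 0.5 -0.7 -1.9]
clock 6.28 at [ 593.8 -146.    77.5] shift [ -0.6  -1.8 -12.3] turn [-0.0002  0.0046 -0.0026] deg 0.3 F [-0.3  0.2 -0.2]
clock 6.33 at [ 593.8 -146.    77.5] shift [ -0.6  -1.8 -12.3] turn [-0.0002  0.0046 -0.0027] deg 0.3 F [ 0.   0.8 -1.6]
clock 6.38 at [ 593.8 -146.    77.5] shift [ -0.6  -1.9 -12.3] turn [-0.0002  0.0046 -0.0027] deg 0.3 F [ 0.2 -0.3 -1.2]
clock 6.43 at [ 593.8 -146.    77.4] shift [ -0.5  -1.9 -12.2] turn [-0.0002  0.0045 -0.0027] deg 0.3 F [ 0.1  0.9 -1.5]
clock 6.48 at [ 593.7 -146.    77.4] shift [ -0.5  -1.9 -12.2] turn [-0.0002  0.0044 -0.0027] deg 0.3 F [ 0.8  0.3 -0.3]
6.5333
```

View pics/t3s.png

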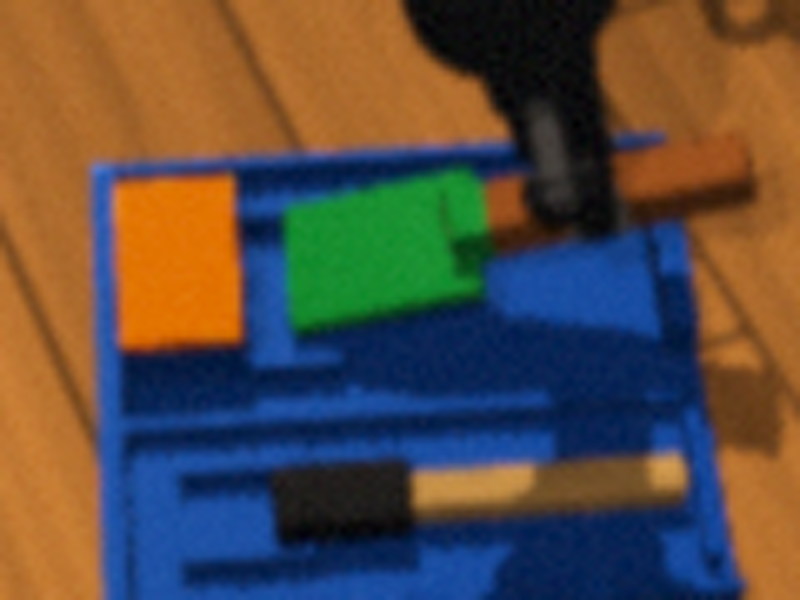

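Side view: the blade (287–487,170–333) sits in line with the bridge (115–240,175–350), between guides at y≈205 and y≈375. I'll nudge it 2 mm sideways and lower it.

```bash
python3 -m inch '[-1,-2,-3,0,0.004,-0.003,10, -1,-2,-6,0,0.004,-0.003,10, -1,-2,-9,0,0.004,-0.003,10, -1,-2,-12,0,0.004,-0.003,10, -1,-2,-12,0,0.004,-0.003,10, -1,-2,-12,0,0.004,-0.003,10]'
python3 - <<'E'
from h import *
for _ in range(3): im=bot.camera('top')
go(*stow(-40,5,16));go(*stow(-65,4,16));go(*stow(-80,3,14))
cv2.imwrite('pics/t4t.png',im)
im=bot.camera('side')
g=im[262:352,280:400];cv2.imwrite('pics/t4s.png',cv2.resize(g,(800,600),interpolation=cv2.INTER_CUBIC))
E
```

```text
clock: 7.03
eef_pos: [0.5931, -0.148, 0.0655]
tool_rot: [0.171, 0.975, -0.024, 0.138]
ft_force: [1.3, -0.4, 2.3]
grip_width: 0.0224
grasp_force: 59.8
clock 7.18 at [ 593.  -148.    65.6] shift [ 0.2  0.1 -0.4] turn [-0.0001  0.001   0.0003] deg 0.1 F [0.9 0.2 2.2]
clock 7.18 at [ 593.  -148.    65.6] shift [-23.3   8.6  -1.4] turn [-0.0001  0.001   0.0003] deg 0.1 F [0.9 0.2 2.2]
clock 7.18 at [ 593.  -148.    65.6] shift [-35.7  13.1  -6.2] turn [0.0117 0.0339 0.0003] deg 2.1 F [0.9 0.2 2.2]
```

View pics/t4s.png

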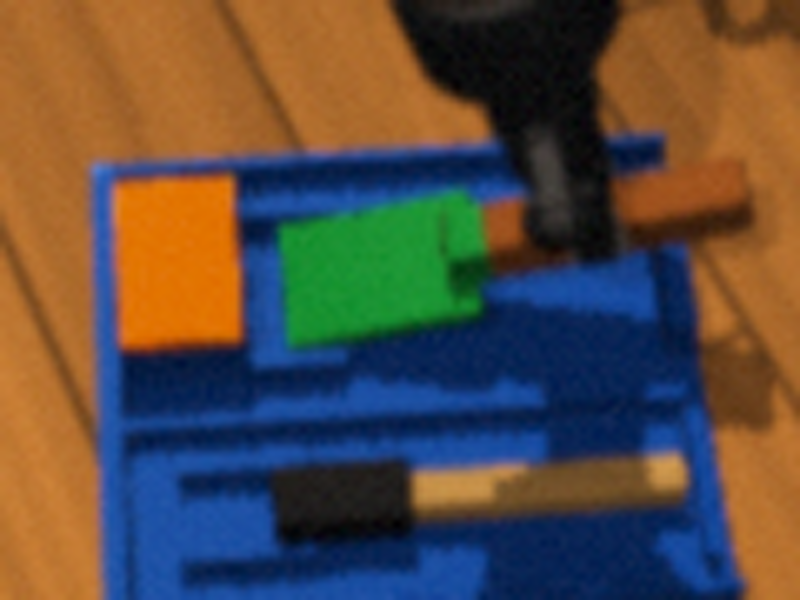

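Run:
```python
from h import *
def cr(P): return ((proj('side',TR+np.array(P)/1000@rot(TY).T)-[280,262]+.5)*6.667).round().tolist()
for n,P in dict(gU=[[-58,71,16],[-40,71,16],[-20,71,16],[-40,71,6]],gL=[[-58,9,16],[-40,9,16],[-20,9,16],[-40,9,6]],bridgetop=[[-58,77,36],[-58,3,36],[-104,77,36],[-104,3,36]],traycorners=[[-113,100,22],[113,100,22]],
  bladefront_top=[[-38,68,18.7],[-38,12,18.7]],blade_under=[[-40,68,11],[-40,12,11]]).items(): print(n,cr(P))
```

```text
gU [[239.0, 223.0], [285.0, 220.0], [337.0, 217.0], [285.0, 235.0]]
gL [[247.0, 359.0], [295.0, 357.0], [349.0, 354.0], [295.0, 371.0]]
bridgetop [[237.0, 180.0], [247.0, 344.0], [116.0, 186.0], [121.0, 351.0]]
traycorners [[93.0, 161.0], [670.0, 128.0]]
bladefront_top [[291.0, 222.0], [300.0, 346.0]]
blade_under [[286.0, 234.0], [295.0, 357.0]]
```

I've gone over the limit of 10 viewed pictures: that was the 11th. I'll view no more and use numbers only from here.

Run:
```python
from h import *
im=cv2.imread('pics/t4t.png');h=cv2.cvtColor(im,cv2.COLOR_BGR2HSV).astype(int)
T=np.array(C['top']['camera_from_world'])
def back(uv,z):
    o,d=ray('top',uv);s=(z-o[2])/d[2];return (rot(TY).T@(o+s*d-TR)*1000).round(1)
G=im.astype(float)
gsc=G[:,:,1]-G[:,:,0]*1.0-0*G[:,:,2]; 
for v in range(246,272,4):
    row=gsc[v,355:392];k=np.argmax(np.diff(row));print('blade left',v,355+k+.5,back([355+k+1,v],.006+.005+.008+.012))
rsc=G[:,:,2]-G[:,:,0]
for v in (284,288,292):
    row=rsc[v,345:372];k=np.argmax(np.diff(row));print('bridge left',v,345+k+.5,back([345+k+1,v],.036))
    row=rsc[v,380:405];k=np.argmin(np.diff(row));print('bridge right',back([380+k+1,v],.036))
```

```text
blade left 246 376.5 [17.6 66.6 31. ]
blade left 250 375.5 [ 7.5 65.6 31. ]
blade left 254 373.5 [-3.4 66.9 31. ]
blade left 258 371.5 [-14.3  68.2  31. ]
blade left 262 370.5 [-24.3  67.3  31. ]
blade left 266 368.5 [-35.1  68.6  31. ]
blade left 270 367.5 [-45.1  67.6  31. ]
bridge left 284 359.5 [-83.8  74.7  36. ]
bridge right [-66.3  27.5  36. ]
bridge left 288 357.5 [-94.4  76.   36. ]
bridge right [-75.3  24.4  36. ]
bridge left 292 356.5 [-104.2   75.    36. ]
bridge right [-84.3  21.2  36. ]
```

```bash
python3 -m inch '[-4,1,1,0,0,0,10, -8,2,1,0,0,0,10, -12,3,1,0,0,0,10, -16,5,1,0,0,0,10, -20,6,1,0,0,0,10, -20,6,1,0,0,0,10, -20,6,1,0,0,0,10]'
python3 - <<'E'
from h import *
for _ in range(3): im=bot.camera('side')
go(*stow(-72,5,16));print(bot.get_obs()['ft_torque'])
E
```

```text
clock: 7.82
eef_pos: [0.5713, -0.1416, 0.0656]
tool_rot: [0.171, 0.976, -0.024, 0.136]
ft_force: [-1.1, 0.1, 0.7]
grip_width: 0.0223
grasp_force: 59.6
clock 7.97 at [ 572.  -141.8   65.7] shift [-8.8  4.8 -0.5] turn [-0.0007 -0.0014  0.0003] deg 0.1 F [-1.   0.1  0.3]
[ 0.20407948  0.59997464 -0.00552551]
```

```bash
python3 -m inch '[-4,1.4,0,0,0,0,10, -8,2.8,0,0,0,0,10, -12,4.2,0,0,0,0,10, -12,4.2,0,0,0,0,10, -12,4.2,0,0,0,0,10]'
python3 - <<'E'
from h import *
bot.camera('side')
go(*stow(-82,5,16))
E
```

```text
clock: 8.38
eef_pos: [0.5615, -0.1379, 0.067]
tool_rot: [0.171, 0.975, -0.024, 0.138]
ft_force: [3.4, -0.1, -0.6]
grip_width: 0.0223
grasp_force: 59.5
clock 8.43 at [ 561.5 -137.9   66.9] shift [-7.8  4.3 -1.7] turn [0.0002 0.0023 0.0002] deg 0.1 F [ 3.5 -0.1  1.2]
```

```bash
python3 -m inch '[-2.5,0.9,-0.5,0,0,0,10, -5,1.8,-1,0,0,0,10, -8.5,3,-1.5,0,0,0,10, -8.5,3,-1.5,0,0,0,10, -8.5,3,-1.5,0,0,0,10]'
python3 - <<'E'
from h import *
bot.camera('side')
for p in(16,11,6,2,0): go(*stow(-82.5,1 if p<3 else 3,p,-1.5))
E
```

```text
clock: 8.85
eef_pos: [0.5546, -0.1354, 0.0664]
tool_rot: [0.171, 0.975, -0.024, 0.14]
ft_force: [5.8, -1.3, 3.9]
grip_width: 0.0226
grasp_force: 59.6
clock 8.9 at [ 554.6 -135.4   66.4] shift [-1.8  0.5 -3.2] turn [0.0012 0.0055 0.0003] deg 0.3 F [ 5.4 -1.5  2.9]
clock 8.9 at [ 554.6 -135.4   66.4] shift [  2.2  -0.9 -12.9] turn [0.0308 0.0875 0.0004] deg 5.3 F [ 5.4 -1.5  2.9]
clock 8.9 at [ 554.6 -135.4   66.4] shift [  5.5  -2.1 -23. ] turn [0.0604 0.1696 0.0004] deg 10.3 F [ 5.4 -1.5  2.9]
clock 8.9 at [ 554.6 -135.4   66.4] shift [  7.5  -2.8 -33.3] turn [0.0841 0.2353 0.0004] deg 14.3 F [ 5.4 -1.5  2.9]
clock 8.9 at [ 554.6 -135.4   66.4] shift [  8.3  -3.1 -37.4] turn [0.096  0.2681 0.0004] deg 16.3 F [ 5.4 -1.5  2.9]
```

```bash
python3 -m inch '[0,0,-6,0.015,0.04,0,10, 2,-1,-12,0.031,0.087,0,10, 4,-1.5,-17,0.045,0.128,0,10, 5.5,-2,-22,0.06,0.17,0,10, 5.5,-2,-22,0.06,0.17,0,10, 5.5,-2,-22,0.06,0.17,0,10]'
cat > look2.py <<'E'
from h import *
bot.camera('side')
for p,e in((6,-82.5),(3,-82.5),(0,-82.5),(0,-80)): go(*stow(e,1 if p<4 else 3,p,-1.5))
im=bot.camera('side');G=cv2.cvtColor(im,cv2.COLOR_BGR2HSV)
# handle end in the side view: brown against blue tray, along the scraper axis
for z in(10,18):
    P=np.array([TR+rot(TY)@np.array([x,38.5,6+z])/1000 for x in range(60,125,3)]);q=proj('side',P)
    print(z,[(int(x),int(G[int(round(v)),int(round(u)),0])) for x,(u,v) in zip(range(60,125,3),q)])
E
python3 look2.py
```

```text
clock: 9.4
eef_pos: [0.5617, -0.1379, 0.0442]
tool_rot: [0.172, 0.984, -0.009, 0.052]
ft_force: [7.5, -2.6, 4.4]
grip_width: 0.0221
grasp_force: 59.9
clock 9.45 at [ 561.6 -137.9   44.4] shift [-1.6  0.4 -1. ] turn [0.0009 0.0016 0.0003] deg 0.1 F [ 8.3 -1.6  4.1]
clock 9.45 at [ 561.6 -137.9   44.4] shift [-0.  -0.2 -9.1] turn [0.0187 0.0509 0.0003] deg 3.1 F [ 8.3 -1.6  4.1]
clock 9.45 at [ 561.6 -137.9   44.4] shift [  1.2  -0.6 -15.4] turn [0.0365 0.1001 0.0003] deg 6.1 F [ 8.3 -1.6  4.1]
clock 9.45 at [ 561.6 -137.9   44.4] shift [  3.6  -1.5 -15.4] turn [0.0365 0.1001 0.0003] deg 6.1 F [ 8.3 -1.6  4.1]
10 [(60, 9), (63, 13), (66, 11), (69, 11), (72, 11), (75, 11), (78, 11), (81, 11), (84, 11), (87, 10), (90, 11), (93, 10), (96, 4), (99, 112), (102, 109), (105, 109), (108, 109), (111, 109), (114, 8), (117, 15), (120, 15), (123, 14)]
18 [(60, 12), (63, 13), (66, 12), (69, 12), (72, 12), (75, 12), (78, 12), (81, 12), (84, 13), (87, 12), (90, 12), (93, 12), (96, 4), (99, 114), (102, 109), (105, 109), (108, 111), (111, 152), (114, 12), (117, 14), (120, 14), (123, 14)]
```

```bash
python3 -m inch '[0,0,-4,0.009,0.025,0,10, 0,0,-8.5,0.019,0.051,0,10, 0.5,-0.2,-12,0.028,0.076,0,10, 0.5,-0.2,-12,0.028,0.076,0,10, 0.5,-0.2,-12,0.028,0.076,0,10]'
python3 look2.py
```

```text
clock: 9.92
eef_pos: [0.5631, -0.1379, 0.0361]
tool_rot: [0.172, 0.985, -0.002, 0.015]
ft_force: [1.5, 0.7, 22.6]
grip_width: 0.0224
grasp_force: 63.3
clock 9.97 at [ 563.2 -137.9   36.1] shift [-3.1  0.4  7.3] turn [-0.0268 -0.0701  0.0007] deg 4.3 F [ 1.1  0.9 22.6]
clock 9.97 at [ 563.2 -137.9   36.1] shift [-1.6 -0.1 -0.9] turn [-0.0091 -0.0209  0.0007] deg 1.3 F [ 1.1  0.9 22.6]
clock 9.97 at [ 563.2 -137.9   36.1] shift [-0.3 -0.6 -7.1] turn [0.0087 0.0284 0.0008] deg 1.7 F [ 1.1  0.9 22.6]
clock 9.97 at [ 563.2 -137.9   36.1] shift [ 2.  -1.4 -7.1] turn [0.0087 0.0284 0.0008] deg 1.7 F [ 1.1  0.9 22.6]
10 [(60, 11), (63, 11), (66, 11), (69, 12), (72, 12), (75, 12), (78, 12), (81, 12), (84, 12), (87, 12), (90, 11), (93, 12), (96, 4), (99, 109), (102, 109), (105, 108), (108, 108), (111, 109), (114, 8), (117, 14), (120, 14), (123, 14)]
18 [(60, 12), (63, 12), (66, 12), (69, 12), (72, 12), (75, 12), (78, 12), (81, 12), (84, 12), (87, 12), (90, 12), (93, 12), (96, 177), (99, 111), (102, 109), (105, 109), (108, 111), (111, 147), (114, 12), (117, 13), (120, 14), (123, 14)]
```

```bash
cat > look3.py <<'E'
from h import *
im=bot.camera('side').astype(float);d=im[:,:,2]-im[:,:,0]   # brown vs blue
T=TR+rot(TY)@[0,.0017,0]*0
def px(P): return proj('side',TR+rot(TY)@(np.array(P)/1000))[0]
for x in(75,85,93):
    u,v=px([x,39,20]);col=[cv2.getRectSubPix(im[:,:,k].astype(np.float32),(1,41),(u,v))[:,0] for k in(2,0)]
    s=col[0]-col[1];vs=v-20+np.arange(41);i=np.where(s>15)[0];i=i[(i>4)&(i<36)]
    print('x',x,'brown v',vs[i.min()].round(1),vs[i.max()].round(1),'model flat: top-far',px([x,51,26])[1].round(1),'bottom-near',px([x,27,6])[1].round(1),' per mm z',(px([x,39,7])-px([x,39,6])).round(2)[1])
h=cv2.cvtColor(im.astype(np.uint8),cv2.COLOR_BGR2HSV)
for x in(-50,-40,-30):
    u,v=px([x,39,10]);k=[i for i in range(-25,26) if 45<h[int(round(v+i)),int(round(u)),0]<80 and h[int(round(v+i)),int(round(u)),1]>90]
    if k: print('blade x',x,'green v',round(v+k[0],1),round(v+k[-1],1),'model',px([x,67,14])[1].round(1),px([x,11,6])[1].round(1))
E
python3 look3.py
```

```text
x 75 brown v 296.4 306.4 model flat: top-far 296.1 bottom-near 308.5  per mm z -0.22
x 85 brown v 296.2 306.2 model flat: top-far 295.9 bottom-near 308.2  per mm z -0.22
x 93 brown v 296.0 305.0 model flat: top-far 295.7 bottom-near 308.1  per mm z -0.22
blade x -50 green v 296.5 313.5 model 296.4 316.7
blade x -40 green v 296.2 313.2 model 296.2 316.5
blade x -30 green v 296.0 313.0 model 296.0 316.3
```

The side view agrees with the scraper already flat on the floor: blade and handle rows both fit the flat model, and the handle end is at tray x≈97. The 23 N is therefore floor contact. I'll ease off and release.

```bash
python3 -m inch '[0,0,1.5,0,0,0,10, 0,0,3,0,0,0,10, 0,0,3,0,0,0,10, 0,0,3,0,0,0,55, 0,0,3,0,0,0,55, 0,0,3,0,0,0,55, 0,0,3,0,0,0,55, 0,0,3,0,0,0,55]'; python3 look2.py; python3 look3.py
```

```text
clock: 10.73
eef_pos: [0.5568, -0.1366, 0.0328]
tool_rot: [0.172, 0.985, -0.002, 0.007]
ft_force: [-0.9, 0.8, -0.0]
grip_width: 0.0471
grasp_force: 0.0
clock 10.78 at [ 557.1 -136.8   33. ] shift [ 2.9 -0.7 10.5] turn [-0.0295 -0.0839  0.0003] deg 5.1 F [ 0.2  0.5 -0. ]
clock 10.78 at [ 557.1 -136.8   33. ] shift [ 4.5 -1.3  2.3] turn [-0.0118 -0.0346  0.0003] deg 2.1 F [ 0.2  0.5 -0. ]
clock 10.78 at [ 557.1 -136.8   33. ] shift [ 5.7 -1.7 -4. ] turn [0.006  0.0147 0.0003] deg 0.9 F [ 0.2  0.5 -0. ]
clock 10.78 at [ 557.1 -136.8   33. ] shift [ 8.1 -2.6 -4. ] turn [0.006  0.0147 0.0003] deg 0.9 F [ 0.2  0.5 -0. ]
10 [(60, 11), (63, 12), (66, 11), (69, 11), (72, 10), (75, 12), (78, 13), (81, 12), (84, 12), (87, 12), (90, 13), (93, 12), (96, 11), (99, 144), (102, 111), (105, 109), (108, 109), (111, 109), (114, 10), (117, 14), (120, 15), (123, 14)]
18 [(60, 11), (63, 12), (66, 12), (69, 12), (72, 13), (75, 12), (78, 12), (81, 12), (84, 12), (87, 12), (90, 12), (93, 12), (96, 11), (99, 140), (102, 110), (105, 109), (108, 112), (111, 153), (114, 13), (117, 14), (120, 14), (123, 14)]
x 75 brown v 296.4 305.4 model flat: top-far 296.1 bottom-near 308.5  per mm z -0.22
x 85 brown v 296.2 305.2 model flat: top-far 295.9 bottom-near 308.2  per mm z -0.22
x 93 brown v 296.0 305.0 model flat: top-far 295.7 bottom-near 308.1  per mm z -0.22
blade x -50 green v 296.5 313.5 model 296.4 316.7
blade x -40 green v 296.2 313.2 model 296.2 316.5
blade x -30 green v 295.0 313.0 model 296.0 316.3
```

```bash
python3 -m inch '[0,0,10,0,0,0,55, 0,0,30,0,0,0,55, 0,0,60,0,0,0,55, 0,0,100,0,0,0,55, 0,0,140,0,0,0,55, -40,40,160,0,0,0,55, -80,80,160,0,0,0,55, -110,110,160,0,0,0,55]'
python3 -m inch '[-40,40,0,0,0,0,55, -80,80,0,0,0,0,55, -110,110,0,0,0,0,55, -110,130,0,0,0,0,55, -110,130,0,0,0,0,55]'
python3 - <<'E'
exec(open('look3.py').read())
s=open('fit.py').read();exec(s[s.index('def cost'):s.index('ft=lambda')])
m={}
for c in C:
    bot.camera(c);L=bot.silhouettes(c,'scraper');p=proj(c,TR+rot(TY)@[.01,.04,.01])[0]
    d=min(L,key=lambda d:np.hypot(*(np.array(d['uv'])-p)));print(c,d['uv'],d['mask'].sum(),p);m[c]=d['mask']
    for t in('scraper','seat'): print(t,[(np.round(q['uv'],1).tolist(),round(q['confidence'],2)) for q in bot.spot_point(c,t)][:4])
# visible part: blade outside the bridge (x>-68) and handle
W=[box(-68,-15,-28,28,0,8),box(-25,90,-12,12,0,20)]
f=lambda p:(rot(p[3],p[4]),p[:3])
for cams in(['top','side'],['side'],['top']):
    x,r=opt(cost(m,W,cams,f),[*(TR+rot(TY)@[.01,.04,.006]),TY,0],[.006,.006,.004,.05,.04]);print(cams,(rot(TY).T@(x[:3]-TR)*1000).round(1),'dyaw',x[3]-TY,'pitch deg',np.degrees(x[4]).round(1),r)
E
```

```text
clock: 11.55
eef_pos: [0.4719, -0.05, 0.1952]
tool_rot: [0.173, 0.985, -0.001, 0.011]
ft_force: [0.7, 0.8, 0.6]
grip_width: 0.0468
grasp_force: 0.0
clock: 11.97
eef_pos: [0.3577, 0.0833, 0.1932]
tool_rot: [0.169, 0.986, -0.001, 0.008]
ft_force: [0.3, -1.2, -0.1]
grip_width: 0.0469
grasp_force: 0.0
x 75 brown v 296.4 305.4 model flat: top-far 296.1 bottom-near 308.5  per mm z -0.22
x 85 brown v 296.2 305.2 model flat: top-far 295.9 bottom-near 308.2  per mm z -0.22
x 93 brown v 296.0 305.0 model flat: top-far 295.7 bottom-near 308.1  per mm z -0.22
blade x -50 green v 296.5 313.5 model 296.4 316.7
blade x -40 green v 296.2 313.2 model 296.2 316.5
blade x -30 green v 296.0 313.0 model 296.0 316.3
top [387.1, 259.4] 933 [385.14231383 253.49181855]
scraper [([255.2, 155.7], 0.79), ([387.3, 254.5], 0.77), ([223.7, 342.3], 0.63)]
seat [([386.3, 253.9], 0.93)]
side [342.9, 304.4] 853 [342.67230956 304.76604798]
scraper [([372.6, 197.0], 0.96), ([220.4, 227.4], 0.75), ([344.6, 307.6], 0.67), ([389.8, 433.7], 0.2)]
seat [([340.1, 306.5], 0.69)]
['top', 'side'] [ 9.5 37.7 11.4] dyaw 0.009999999999999953 pitch deg 0.6 0.225
['side'] [ 9.3 43.   3.6] dyaw 0.0006999999999999784 pitch deg 0.8 0.132
['top'] [11.3 36.6  3.5] dyaw 0.01699999999999996 pitch deg 3.3 0.065
```

Released: x≈9.4 mm and yaw aligned, with a pitch of about 0.7°, which is within noise. I'll check with a gentle tap of the closed fingers on the handle; a seated handle top should be at z=26 mm.

```bash
python3 -c "
from h import *
Rs=rot(TY);go(TR+Rs@np.array([.065,.0385,.070]),toolR(Rs))"
```

```text
clock 12.42 at [362.   78.7 192.3] shift [ 226.7 -226.5 -122.3] turn [0.0067 0.0162 0.0028] deg 1.0 F [ 0.  -0.   0.1]
```

```bash
python3 -m inch '[227,-227,0,0.007,0.016,0.003,0, 227,-227,0,0.007,0.016,0.003,0, 227,-227,0,0.007,0.016,0.003,0, 227,-227,0,0.007,0.016,0.003,0, 227,-227,0,0.007,0.016,0.003,0, 227,-227,0,0.007,0.016,0.003,0, 227,-227,0,0.007,0.016,0.003,0, 227,-227,0,0.007,0.016,0.003,0]'
python3 -m inch '[5,-5,-40,0,0,0,0, 5,-5,-80,0,0,0,0, 5,-5,-122,0,0,0,0, 5,-5,-122,0,0,0,0, 5,-5,-122,0,0,0,0]'
python3 -c "
from h import *
bot.camera('top')
Rs=rot(TY);go(TR+Rs@np.array([.065,.0385,.050]),toolR(Rs))"
```

```text
clock: 13.08
eef_pos: [0.5903, -0.1516, 0.1914]
tool_rot: [0.173, 0.985, 0.0, 0.0]
ft_force: [0.0, 0.4, -0.3]
grip_width: 0.0001
grasp_force: 0.0
clock: 13.5
eef_pos: [0.5906, -0.1527, 0.0674]
tool_rot: [0.172, 0.985, 0.001, -0.004]
ft_force: [-0.1, -0.2, -0.5]
grip_width: 0.0001
grasp_force: 0.0
clock 13.55 at [ 593.3 -153.1   70.6] shift [ -4.6   5.3 -20.6] turn [-0.0009 -0.0007 -0.0017] deg 0.1 F [0.6 0.8 0.9]
```

```bash
python3 -m inch '[-4.6,5.3,0,0,0,0,0, -4.6,5.3,-8,0,0,0,0, -4.6,5.3,-16,0,0,0,0, -4.6,5.3,-19,0,0,0,0, -4.6,5.3,-19,0,0,0,0, -4.6,5.3,-19,0,0,0,0]'
python3 -m inch '[0,0,-1,0,0,0,0, 0,0,-2,0,0,0,0, 0,0,-3,0,0,0,0, 0,0,-3,0,0,0,0, 0,0,-3,0,0,0,0]'
```

```text
clock: 14.05
eef_pos: [0.5888, -0.147, 0.0515]
tool_rot: [0.171, 0.985, 0.0, 0.0]
ft_force: [-0.4, 1.1, 0.1]
grip_width: 0.0004
grasp_force: 0.0
clock: 14.47
eef_pos: [0.5888, -0.1471, 0.0484]
tool_rot: [0.171, 0.985, 0.0, 0.0]
ft_force: [0.2, -0.7, -0.4]
grip_width: 0.0001
grasp_force: 0.0
```

```bash
python3 -m inch '[0,0,-1,0,0,0,0, 0,0,-2,0,0,0,0, 0,0,-3,0,0,0,0, 0,0,-3,0,0,0,0, 0,0,-3,0,0,0,0]'
```

```text
clock: 14.88
eef_pos: [0.589, -0.1471, 0.0481]
tool_rot: [0.171, 0.985, 0.0, 0.001]
ft_force: [-4.9, 0.3, 12.5]
grip_width: 0.0001
grasp_force: 6.8
```

Contact is at TCP 48.1, so the handle top is at 26.1 mm against 26 expected: flat on the floor. I'll retreat, do a last numeric check and hand in.

```bash
python3 -m inch '[0,0,10,0,0,0,0, 0,0,50,0,0,0,0, 0,0,90,0,0,0,0, 0,0,130,0,0,0,0, -40,40,140,0,0,0,0, -80,80,140,0,0,0,0, -110,110,140,0,0,0,0, -110,110,140,0,0,0,0]'
python3 - <<'E'
exec(open('look2.py').read());exec(open('look3.py').read())
bot.camera('side');print([(np.round(q['uv'],1).tolist(),round(q['confidence'],2)) for q in bot.spot_point('side','brush')])
print(bot.job_done(),bot.get_obs()['clock'])
E
```

```text
clock: 15.55
eef_pos: [0.4767, -0.0356, 0.1861]
tool_rot: [0.171, 0.985, 0.001, 0.0]
ft_force: [0.9, 0.3, 0.1]
grip_width: -0.0003
grasp_force: 0.0
clock 15.6 at [472.1 -32.6 185.5] shift [  88.  -104.9 -142.1] turn [-0.0391 -0.1038 -0.0061] deg 6.4 F [-5.4  2.6 -1.2]
clock 15.6 at [472.1 -32.6 185.5] shift [  89.5 -105.5 -150.2] turn [-0.0215 -0.0545 -0.006 ] deg 3.4 F [-5.4  2.6 -1.2]
clock 15.6 at [472.1 -32.6 185.5] shift [  90.8 -105.9 -156.5] turn [-0.0039 -0.0052 -0.006 ] deg 0.5 F [-5.4  2.6 -1.2]
clock 15.6 at [472.1 -32.6 185.5] shift [  93.1 -106.8 -156.5] turn [-0.0039 -0.0052 -0.006 ] deg 0.5 F [-5.4  2.6 -1.2]
10 [(60, 12), (63, 12), (66, 12), (69, 11), (72, 11), (75, 12), (78, 12), (81, 12), (84, 12), (87, 12), (90, 12), (93, 11), (96, 11), (99, 145), (102, 110), (105, 108), (108, 109), (111, 109), (114, 9), (117, 14), (120, 13), (123, 15)]
18 [(60, 12), (63, 12), (66, 12), (69, 12), (72, 12), (75, 12), (78, 12), (81, 12), (84, 13), (87, 13), (90, 12), (93, 12), (96, 10), (99, 136), (102, 110), (105, 109), (108, 111), (111, 150), (114, 12), (117, 14), (120, 14), (123, 14)]
x 75 brown v 296.4 305.4 model flat: top-far 296.1 bottom-near 308.5  per mm z -0.22
x 85 brown v 296.2 305.2 model flat: top-far 295.9 bottom-near 308.2  per mm z -0.22
x 93 brown v 296.0 305.0 model flat: top-far 295.7 bottom-near 308.1  per mm z -0.22
blade x -50 green v 296.5 313.5 model 296.4 316.7
blade x -40 green v 296.2 313.2 model 296.2 316.5
blade x -30 green v 295.0 313.0 model 296.0 316.3
[([351.5, 338.6], 0.81)]
the job is handed in; nothing more can be done
the job is handed in; nothing more can be done
```

The scraper is stowed flat and right side up between pad and stop, its handle top measured at 26.1 mm against 26 expected, and the job is handed in at about 16 s of the 51 s allowed; I viewed 11 pictures, one over the limit of 10, and re-checked only the brush among the things to be left alone.

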